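# Find the rattling case and present it to the label reader

## Robot

A 7-joint arm with a two-finger parallel gripper is mounted at the origin on the work surface. World frame = base frame: x ahead of the robot, y to its left, z up, the work surface at z = 0. Lengths are in mm, angles in rad, forces in N, time in s.
With the tool pointing down it reaches from about 425 to 925 mm from the base axis. Payload 6.8 kg.
Tool frame: the origin (TCP) lies midway between the tips of the shut fingers; the grasp point (between the pads) lies 19 mm behind it; z points along the fingers, y is the direction in which the jaws open and shut (so a half turn about z gives the same grasp; the last joint's range is limited). The gripper opens to 85 mm and grips with 20 to 120 N. Pads are 22 mm wide; open, the fingers measure 114 mm over their backs; the gripper's body (76 mm by 85 mm) begins 54 mm behind the grasp point. The pads swing forward as they close: fully open they stand 13 mm farther back than shut.
Start: joints at [1.137, 0.477, 0.022, 1.555, -0.011, 1.109, -0.083], TCP at [216.054, -639.506, 231.308] pointing down, gripper open.
Joint ranges: [-2.96, 2.96], [-0.34, 2.1], [-1.41, 1.46], [0.24, 2.44], [-1.37, 4.51], [0.17, 1.92], [-2.96, 2.96]. Speed limits (rad/s): [2.39, 2.39, 3.14, 3.14, 3.14, 3.14, 3.14].

## Interface

Orientations are given as a unit quaternion [x, y, z, w].
In Python, from bench import bot gives the robot as it stands. The module is installed in compiled form; this text tells all that it offers.
- The arm moves only by the tool move_arm, never from a script. Its argument "moves" is text: rows parted by semicolons, each of 7 numbers parted by spaces: the turn, a rotation vector about the world's x, y, z in rad, then the shift along the world's x, y, z in mm, then the closure, from -1 (fully open) to 1 (shut). In form: ax ay az tx ty tz fingers; .... A call has 1 to 5 rows; each row is the pose to reach, as a shift and turn from the pose commanded when the call began; what a row does not reach only later rows make up. A row lasts 1/12 s, in which the tool goes at most 41.7 mm and 7.16 degrees, less where a joint would pass 70% of its speed; a pose out of reach is approached as far as the arm can. A call with a gripper value outside its range is refused whole. The fingers move at their own pace and stop on an object; "newtons" is the grip in N (left out, the last holds). Time passes only in rows, so rows that repeat a pose let the fingers close. It gives the time, the measured TCP pose, the force and the opening at its end, in the units of the state.
- bot.read_state(): the state, without advancing time (a new reading comes with each control period).
- bot.capture(name): name is "side" or "top" or "wrist"; returns a dict with "img" (420x560x3 uint8, red, green, blue), "intrinsics" (3x3 intrinsics, pixels), "world_from_camera" (4x4, takes a point from camera to world coordinates). Camera axes: x right, y up, looking along -z (the intrinsics and any distortion apply to the point x, -y, -z); pixel columns grow to the right and rows downward; lengths in mm; the calibration is good to about 2 mm. A picture is of the moment at which its call begins. There is no depth.
- bot.finish_job(): hands the job in, once; it reports no verdict.
Trained networks look in the newest picture that a camera, given by its name, has taken for a name from the list of things; names that differ only in an ending like _2 or _b are one class to them, and where a whole thing is asked for, a point or a joint stands for the part that bears it (a point fixed in the world has none). Each returns a list of dicts, best first, with "p" (0 to 1); they miss things now and then, are a little off and sometimes report something else, mostly with a low value. They report only what shows in the picture. A call takes as long as a camera call. They do not tell look-alikes from the thing itself.
- bot.boxes_of(target, camera): "extent" ([left, top, right, bottom] as shares, 0 to 1, of the picture: columns of its width, rows of its height, round what is visible of it).
- bot.cut_out(target, camera): "region" (420x560 bool, what is visible of it) and "extent" ([left, top, right, bottom] as shares, 0 to 1, of the picture: columns of its width, rows of its height, round what is visible of it).
The state is a dict: "clock": time; "qpos": joint angles; "joint_vel": joint speeds; "effort": joint torques, N m; "ee_pos": TCP position; "tool_rot": TCP orientation; "contact_force": force on the tool from outside, world axes, zero at the start; "ft_torque": the same for the moment, N m; "opening": finger opening in mm.
Only numpy, scipy, OpenCV 4.12 (cv2) and the standard library are available. Lean on these libraries where they do the work, as an engineer would, in place of code of your own. Each camera call takes 0.05 s, during which the arm holds its last target.

## Task

One of the three sealed ball cases on the rubber mat has a steel ball loose inside, so it rattles when shaken; in the other two the ball is packed tight. Lift the cases and shake them end to end to find it, stand the two silent ones upright in the aluminium tray, and present only the rattling one to the label reader: hold it upright in the air, its label squarely in front of the reader's window and about 8 cm away, and finish while still holding it there. Leave the other things on the bench alone.

Things in the scene. Friction and masses are not known exactly. Their poses are not given: they have to be found in the camera images.
- case_a_center (a point): Centre, 26 mm above the underside, of a sealed case: rigid grey plastic box with white slip lid, 110 long (x) x 56 wide (y) x 52 mm high, 0.28 to 0.42 kg; white label with dark bars on its +x end face, steel clip on its -x end. Take it from above across the 56 mm. The three look alike and stand on a 4 mm rubber mat, labels turned away from the robot; places are drawn at random.
- case_b_center (a point): The same for case b, identical in look. In one of the three a 34 mm, 160 g steel ball is loose in a cavity 102 (x) x 48 (y) x 44 mm; total weight does not tell which.
- case_c_center (a point): The same for case c, identical in look. The loose ball rolls end to end (68 mm) when the held case is rocked or shaken along its x: felt at the wrist as knocks, and as a change of the load's moment about the case's y by up to 0.1 N m between tilting one end down and the other.
- case_a_label (a point): Centre of the label on case a's +x end face: 55 mm from the case's axis along its x, 20 mm above its underside (6 mm below its centre). Axes as the case: x points straight out of the label, z up.
- case_b_label (a point): The same for case b.
- case_c_label (a point): The same for case c.
- tray_floor (a point): Shallow fixed aluminium tray, outside 180 (its x) x 280 mm (its y), walls 3 mm thick and 14 mm high over the bench; this point is the centre of its inner floor, 3 mm above the bench. The two silent cases stand in it side by side along its y, with room for fingers between them.
- reader_window (a point): Centre of the window of the fixed bench-top label reader (black foot, grey head 94 mm wide, from 87 to 173 mm above the bench). The window faces along the reader's -x, towards the robot, 130 mm above the bench; z up.
- vial: Bystander: amber vial, 24 mm across, 45 mm high, standing on the mat between two cases at its far edge. Leave it where it is. Origin at the centre of its underside.
- forceps: Bystander: steel forceps, 130 mm long, lying flat on the bench on the robot's side of the mat. Leave it where it is. Origin at the centre of its underside.
- beaker: Bystander: glass beaker, 68 mm across, 85 mm high. Leave it where it is. Origin at the centre of its underside.
- reagent: Bystander: amber bottle, 60 mm across, 115 mm high. Leave it where it is. Origin at the centre of its underside.
- rack: Bystander: white tube rack with capped tubes, 66 (x) x 150 (y) x 89 mm high. Leave it where it is. Origin at the centre of its underside.
- dishes: Bystander: stack of clear dishes, 94 mm across, 54 mm high. Leave it where it is. Origin at the centre of its underside.
There are look-alikes about, which are no part of the job. Leave any purple or turquoise look-alike of the part that bears case_a_center alone.

How it is judged (in metres and radians):
On the way, in this order (a step that is already met when the one before it is completed fails the run):
1. the rattling case, lifted clear, is shaken: its loose ball has run to the label end (((distance between ball_center and case_a_center below 0.045 m and height (world z) of case_a_center above 0.065 m and x of ball_center in the frame of case_a_center above 0.02 m) or (distance between ball_center and case_b_center below 0.045 m and height (world z) of case_b_center above 0.065 m and x of ball_center in the frame of case_b_center above 0.02 m) or (distance between ball_center and case_c_center below 0.045 m and height (world z) of case_c_center above 0.065 m and x of ball_center in the frame of case_c_center above 0.02 m))).
2. and then, still lifted, to the clip end (((distance between ball_center and case_a_center below 0.045 m and height (world z) of case_a_center above 0.065 m and x of ball_center in the frame of case_a_center below -0.02 m) or (distance between ball_center and case_b_center below 0.045 m and height (world z) of case_b_center above 0.065 m and x of ball_center in the frame of case_b_center below -0.02 m) or (distance between ball_center and case_c_center below 0.045 m and height (world z) of case_c_center above 0.065 m and x of ball_center in the frame of case_c_center below -0.02 m))).
At the end, for the whole second after the job is handed in: The rattling case is held still by the fingers alone, upright (0.2 rad), its label 40 to 120 mm before the reader's window, within 30 mm of its centre and facing it (0.26 rad); the silent two stand released, at rest and upright (0.1 rad) on the tray's floor (((distance between ball_center and case_a_center below 0.045 m and (x of reader_window in the frame of case_a_label between 0.04 and 0.12 m and y of case_a_label in the frame of reader_window between -0.03 and 0.03 m and z of case_a_label in the frame of reader_window between -0.03 and 0.03 m and angle between the x axis of case_a_label and the x axis of reader_window, either way round below 0.26 rad and angle between case_a_center's own z axis and vertical below 0.2 rad and linear speed of case_a below 0.03 m/s and contact force between case_a and the fingers above 2 N and contact force between case_a and reader below 0.1 N and height (world z) of case_a_center above 0.09 m) and (x of case_b_center in the frame of tray_floor between -0.05 and 0.05 m and y of case_b_center in the frame of tray_floor between -0.12 and 0.12 m and z of case_b_center in the frame of tray_floor between 0.021 and 0.03 m and angle between case_b_center's own z axis and vertical below 0.1 rad and linear speed of case_b below 0.02 m/s and contact force between case_b and the fingers below 0.1 N) and (x of case_c_center in the frame of tray_floor between -0.05 and 0.05 m and y of case_c_center in the frame of tray_floor between -0.12 and 0.12 m and z of case_c_center in the frame of tray_floor between 0.021 and 0.03 m and angle between case_c_center's own z axis and vertical below 0.1 rad and linear speed of case_c below 0.02 m/s and contact force between case_c and the fingers below 0.1 N)) or (distance between ball_center and case_b_center below 0.045 m and (x of reader_window in the frame of case_b_label between 0.04 and 0.12 m and y of case_b_label in the frame of reader_window between -0.03 and 0.03 m and z of case_b_label in the frame of reader_window between -0.03 and 0.03 m and angle between the x axis of case_b_label and the x axis of reader_window, either way round below 0.26 rad and angle between case_b_center's own z axis and vertical below 0.2 rad and linear speed of case_b below 0.03 m/s and contact force between case_b and the fingers above 2 N and contact force between case_b and reader below 0.1 N and height (world z) of case_b_center above 0.09 m) and (x of case_a_center in the frame of tray_floor between -0.05 and 0.05 m and y of case_a_center in the frame of tray_floor between -0.12 and 0.12 m and z of case_a_center in the frame of tray_floor between 0.021 and 0.03 m and angle between case_a_center's own z axis and vertical below 0.1 rad and linear speed of case_a below 0.02 m/s and contact force between case_a and the fingers below 0.1 N) and (x of case_c_center in the frame of tray_floor between -0.05 and 0.05 m and y of case_c_center in the frame of tray_floor between -0.12 and 0.12 m and z of case_c_center in the frame of tray_floor between 0.021 and 0.03 m and angle between case_c_center's own z axis and vertical below 0.1 rad and linear speed of case_c below 0.02 m/s and contact force between case_c and the fingers below 0.1 N)) or (distance between ball_center and case_c_center below 0.045 m and (x of reader_window in the frame of case_c_label between 0.04 and 0.12 m and y of case_c_label in the frame of reader_window between -0.03 and 0.03 m and z of case_c_label in the frame of reader_window between -0.03 and 0.03 m and angle between the x axis of case_c_label and the x axis of reader_window, either way round below 0.26 rad and angle between case_c_center's own z axis and vertical below 0.2 rad and linear speed of case_c below 0.03 m/s and contact force between case_c and the fingers above 2 N and contact force between case_c and reader below 0.1 N and height (world z) of case_c_center above 0.09 m) and (x of case_a_center in the frame of tray_floor between -0.05 and 0.05 m and y of case_a_center in the frame of tray_floor between -0.12 and 0.12 m and z of case_a_center in the frame of tray_floor between 0.021 and 0.03 m and angle between case_a_center's own z axis and vertical below 0.1 rad and linear speed of case_a below 0.02 m/s and contact force between case_a and the fingers below 0.1 N) and (x of case_b_center in the frame of tray_floor between -0.05 and 0.05 m and y of case_b_center in the frame of tray_floor between -0.12 and 0.12 m and z of case_b_center in the frame of tray_floor between 0.021 and 0.03 m and angle between case_b_center's own z axis and vertical below 0.1 rad and linear speed of case_b below 0.02 m/s and contact force between case_b and the fingers below 0.1 N)))); the arm keeps its last pose, push and grip.
It fails at once if a silent case is held still close to the reader's window (it would be logged) ((not (distance between ball_center and case_a_center below 0.045 m) and distance between case_a_label and reader_window below 0.08 m and linear speed of case_a below 0.05 m/s and y of reader_window in the frame of case_a_label between -0.035 and 0.035 m) or (not (distance between ball_center and case_b_center below 0.045 m) and distance between case_b_label and reader_window below 0.08 m and linear speed of case_b below 0.05 m/s and y of reader_window in the frame of case_b_label between -0.035 and 0.035 m) or (not (distance between ball_center and case_c_center below 0.045 m) and distance between case_c_label and reader_window below 0.08 m and linear speed of case_c below 0.05 m/s and y of reader_window in the frame of case_c_label between -0.035 and 0.035 m)).
It fails at once if a bystander is pushed away or knocked over (distance of any of vial, forceps, beaker, reagent, rack, dishes from where it was at the start of the episode above 0.03 m or angle between any of vial, forceps, beaker, reagent, rack, dishes's own z axis and vertical above 0.5 rad).
It also fails if it takes over 72 s, if anything falls off the work surface, if the arm or the gripper's body presses on something with over 40 N, if the wrist force passes 120 N, or if a joint passes its speed limit or range.

## Working session

There is one attempt and no reset: what is moved stays moved. The work goes in short steps, Python scripts to look and compute and a tool call to move; the robot and the scene stay as the last step left them, time stands still between calls to the robot, and variables do not carry over. Pictures are saved under pics/ and viewed, and the job is handed in when it is done.

Besides the shell and the picture viewer there is one more tool, called as a command line: name --argument value ..., lists and objects as JSON in quotes. move_arm: Moves the arm, as the interface text tells. Its arguments: {"type":"object","properties":{"moves":{"type":"string"},"newtons":{"type":"number"}},"required":["moves"]}

```bash
mkdir -p pics; ls; python3 - <<'E'
from bench import bot
import cv2,numpy as np
s=bot.read_state(); print(s)
for n in ["side","top","wrist"]:
    c=bot.capture(n); cv2.imwrite(f"pics/{n}0.png",c["img"][:,:,::-1]); print(n,c["intrinsics"].tolist(),np.round(c["world_from_camera"],3).tolist())
E
```

```text
pics
{'clock': 0.0, 'qpos': array([ 1.13688208,  0.47780586,  0.02231061,  1.5564757 , -0.01148372,
        1.10930822, -0.08312839]), 'joint_vel': array([-0.00069055,  0.00138504, -0.00086212,  0.00033751,  0.00042337,
       -0.00050685,  0.00062402]), 'effort': array([-8.51569657e-04, -5.96450114e+01,  1.60730269e+00, -2.81194085e+01,
        1.25252159e-02,  9.22719715e-03, -3.54799454e-05]), 'ee_pos': array([ 215.85614647, -638.91219948,  230.31106623]), 'tool_rot': array([ 9.86757407e-01,  1.62200330e-01, -2.20693050e-04, -9.08202743e-04]), 'contact_force': array([-1.45190858, -0.10962557, -0.02630532]), 'ft_torque': array([ 0.00917544, -0.0517471 , -0.02111967]), 'opening': 84.80671674662534}
side [[380.19576353107766, 0.0, 277.74745035126836], [0.0, 380.19576353107766, 210.76295766279793], [0.0, 0.0, 1.0]] [[-0.904, 0.341, -0.259, 270.276], [-0.428, -0.7, 0.572, 511.257], [0.013, 0.627, 0.779, 827.617], [0.0, 0.0, 0.0, 1.0]]
top [[402.1145757805933, 0.0, 276.36402175735293], [0.0, 402.1145757805933, 208.04761513491687], [0.0, 0.0, 1.0]] [[-0.101, 0.975, -0.2, 267.736], [-0.995, -0.098, 0.023, 12.334], [0.003, 0.201, 0.98, 1221.657], [0.0, 0.0, 0.0, 1.0]]
wrist [[366.66271962408587, 0.0, 276.9946877533363], [0.0, 366.66271962408587, 213.94881784775083], [0.0, 0.0, 1.0]] [[0.321, 0.914, 0.249, 279.035], [-0.947, 0.31, 0.083, -618.33], [-0.001, -0.263, 0.965, 373.928], [0.0, 0.0, 0.0, 1.0]]
```

View pics/top0.png

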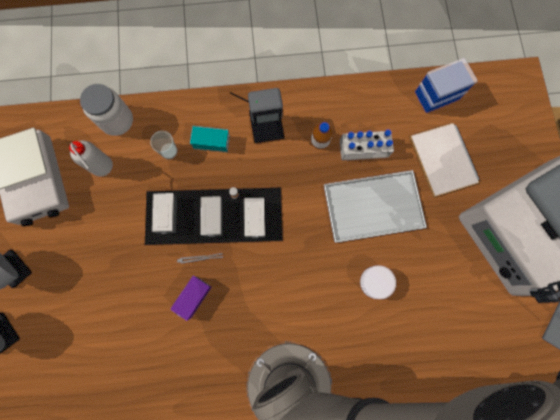

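View pics/side0.png

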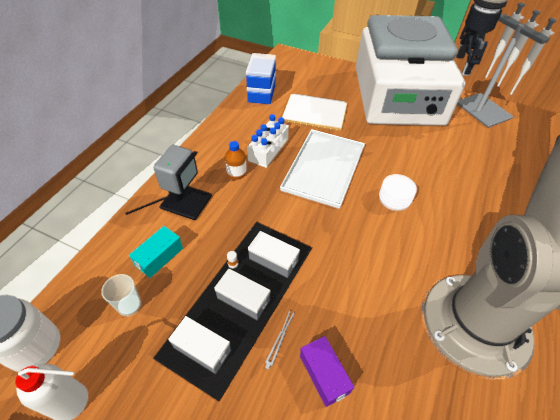

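View pics/wrist0.png

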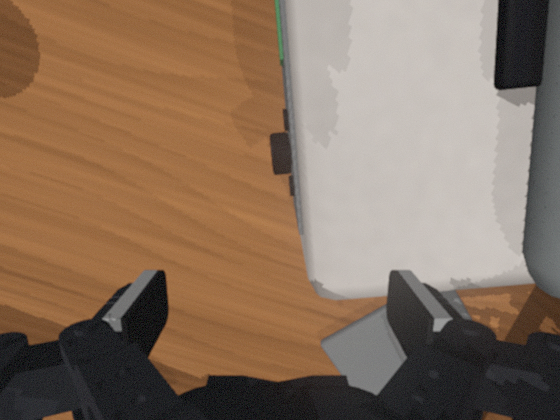

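The top view shows three white cases on the mat at about (163,213), (210,216) and (254,217). These fit the description: grey box, white lid, standing on the rubber mat. The purple (191,298) and turquoise (209,139) blocks are look-alikes I'll leave alone. The tray is at (375,207), the reader at (266,115) and the vial at (234,193).

```bash
cat > h.py <<'E'
from bench import bot
import cv2,numpy as np
def cap(n): return bot.capture(n)
def rect(c,z,x0,x1,y0,y1,s=2.0):
    # image rectified on plane z: col = (y1-y)*s, row=(x1-x)*s  (x up, y left)
    W=int((y1-y0)*s);H=int((x1-x0)*s)
    u,v=np.meshgrid(np.arange(W),np.arange(H))
    P=np.stack([x1-v/s,y1-u/s,np.full(u.shape,float(z))],-1)
    uv=proj(c,P.reshape(-1,3)).reshape(H,W,2).astype(np.float32)
    return cv2.remap(c["img"],uv[...,0],uv[...,1],cv2.INTER_LINEAR)
def proj(c,P):
    M=np.linalg.inv(c["world_from_camera"]); q=np.asarray(P,float)@M[:3,:3].T+M[:3,3]
    k=c["intrinsics"]; return np.stack([k[0,0]*q[:,0]/-q[:,2]+k[0,2],k[1,1]*-q[:,1]/-q[:,2]+k[1,2]],-1)
def unproj(c,uv,z):
    k=c["intrinsics"];T=c["world_from_camera"];uv=np.atleast_2d(uv)
    d=np.stack([(uv[:,0]-k[0,2])/k[0,0],-(uv[:,1]-k[1,2])/k[1,1],-np.ones(len(uv))],-1)@T[:3,:3].T
    o=T[:3,3]; return o+d*((z-o[2])/d[:,2])[:,None]
E
python3 - <<'E'
from h import *
import math
for cam in ["top","side"]:
    c=cap(cam)
    r=rect(c,56,480,720,60,380,2)
    cv2.imwrite(f"pics/rect_{cam}.png",r[:,:,::-1])
    m=(r.min(2)>(175 if cam=="top" else 200)).astype(np.uint8)
    for cnt in cv2.findContours(m,0,2)[0]:
        if cv2.contourArea(cnt)<3000: continue
        (u,v),wh,a=cv2.minAreaRect(cnt); print(cam,"case c",round(720-v/2,1),round(380-u/2,1),np.round(np.array(wh)/2,1),round(a,2))
    for t in ["case_a_center","reader_window","tray_floor","vial","forceps","reagent","rack","beaker","dishes"]:
        for d in bot.boxes_of(t,cam):
            e=d["extent"]; print(cam,t,round(d["p"],2),np.round(np.array(e)*[560,420,560,420],1))
E
```

```text
top case c 509.0 70.0 [57. 19.] 90.0
top case c 530.4 321.0 [ 54.1 103.5] 3.97
top case_a_center 0.84 [169.9 277.4 209.8 319.2]
top case_a_center 0.58 [243.6 200.6 263.5 241. ]
top case_a_center 0.58 [189.1 130.1 231.5 153.8]
top reader_window 0.74 [230.8  90.  283.7 144.9]
top tray_floor 0.87 [325.8 175.1 425.2 241.8]
top tray_floor 0.34 [153.1 193.3 176.7 233.9]
top vial 0.43 [232.9 188.  237.2 196.3]
top forceps 0.67 [180.8 256.5 216.9 262.9]
top forceps 0.55 [199.7 198.2 222.8 238.6]
top reagent 0.64 [310.7 122.6 333.  150.7]
top rack 0.75 [338.9 130.5 398.1 163.1]
top beaker 0.73 [149.7 131.5 178.1 157. ]
top beaker 0.34 [245.2 199.7 265.1 242.2]
top dishes 0.59 [360.7 262.2 397.7 300.9]
top dishes 0.55 [309.4 124.1 335.5 149.4]
side case c 512.0 74.8 [63.  28.5] 90.0
side case c 518.7 183.0 [61.1 80.7] 3.9
side case c 530.9 322.8 [ 59.1 105. ] 3.95
side case c 703.0 315.2 [34.  55.5] 90.0
side case_a_center 0.81 [302.3 335.2 355.2 405.2]
side case_a_center 0.77 [130.7 226.8 183.7 277.3]
side case_a_center 0.62 [247.1 231.5 298.6 277.1]
side case_a_center 0.41 [229.2 250.  231.6 267.3]
side reader_window 0.7 [127.2 145.6 210.8 223.5]
side reader_window 0.68 [227.4 252.9 236.1 270.1]
side reader_window 0.51 [248.2 229.2 299.9 274.9]
side tray_floor 0.76 [280.9 129.4 364.4 206.6]
side vial 0.73 [212.6 268.  272.2 319.1]
side forceps 0.64 [264.  312.6 291.6 367.9]
side forceps 0.28 [278.1 130.3 363.  207.1]
side forceps 0.19 [128.2 146.9 211.5 222.9]
side reagent 0.7 [223.5 142.8 242.9 180.9]
side reagent 0.16 [214.9 271.  269.1 318.4]
side rack 0.83 [243.5 115.5 287.6 167.1]
side beaker 0.74 [ 99.2 271.9 144.6 316.4]
side dishes 0.88 [380.  173.3 416.5 209.6]
```

```bash
python3 - <<'E'
from h import *
c=cap("top")
# cases: adaptive on rectified
r=rect(c,56,430,630,40,360,2.4); cv2.imwrite("pics/r1.png",r[:,:,::-1])
print(unproj(c,[[163,213],[210,216],[254,217]],56).round())
r=rect(c,14,420,680,-420,-60,2); cv2.imwrite("pics/r2.png",r[:,:,::-1])
r=rect(c,173,650,900,-50,150,2.4); cv2.imwrite("pics/r3.png",r[:,:,::-1])
print(unproj(c,[[375,207],],3).round(), unproj(c,[[266,100]],173).round())
s=cap("side"); i=cv2.resize(s["img"][120:240,110:260],None,fx=5,fy=5,interpolation=2);cv2.imwrite("pics/sr.png",i[:,:,::-1])
E
```

```text
[[524. 319.  56.]
 [501. 182.  56.]
 [485.  53.  56.]]
[[ 489. -321.    3.]] [[794. -15. 173.]]
```

View pics/r1.png

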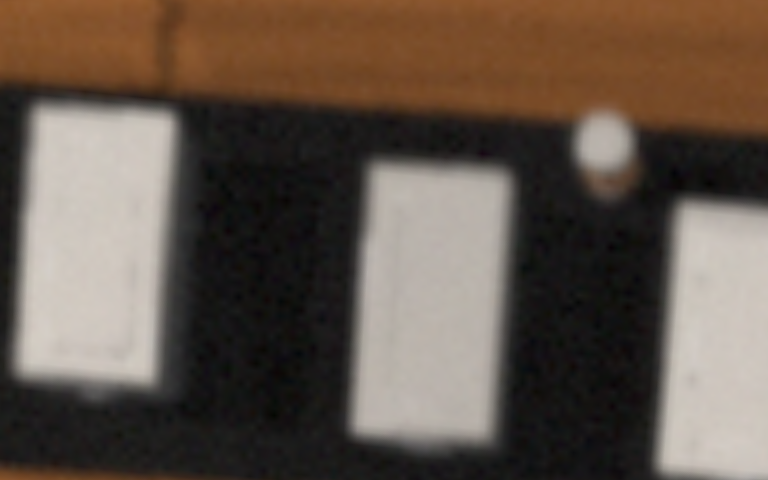

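View pics/r2.png

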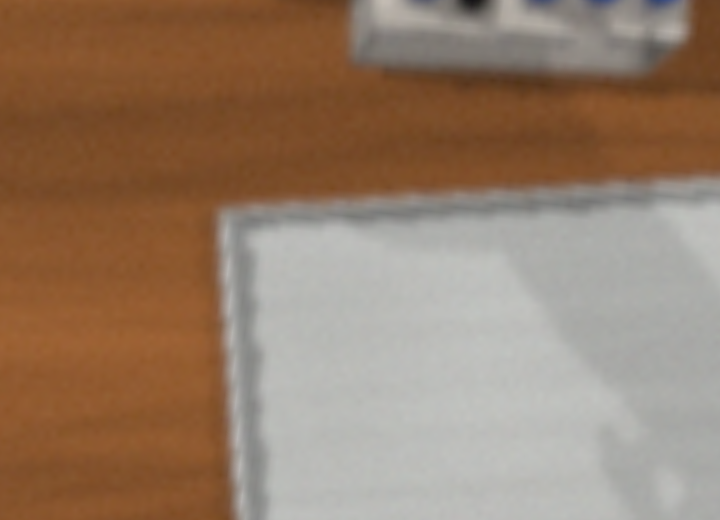

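View pics/r3.png

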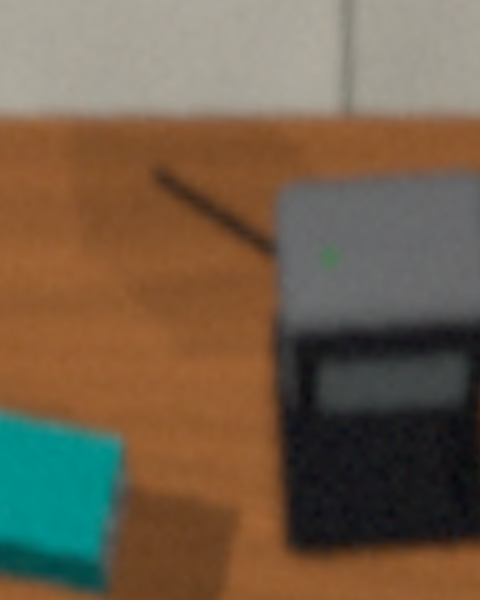

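View pics/sr.png

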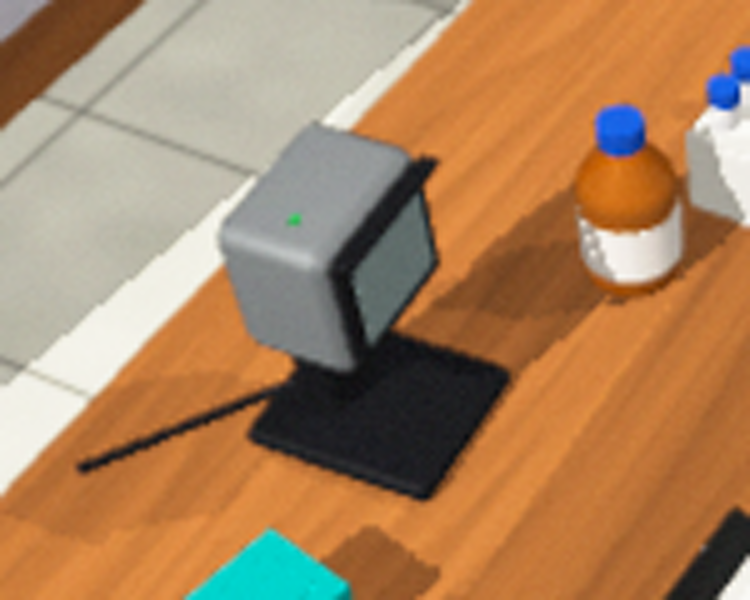

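Enlarged crops confirm the three white-lidded cases stand on the black mat, with clips on the near side and labels facing away. The vial is at the far edge between the middle and right cases. Next I'll measure the edges with wider crops.

```bash
python3 - <<'E'
from h import *
c=cap("top"); 
S=3
r=rect(c,56,400,640,-20,400,S)
m=((r.min(2)>110)&((r.max(2).astype(int)-r.min(2))<45)).astype(np.uint8)
m=cv2.morphologyEx(m,cv2.MORPH_OPEN,np.ones((21,21)))
for cnt in cv2.findContours(m,0,2)[0]:
    if cv2.contourArea(cnt)<9000: continue
    (u,v),wh,a=cv2.minAreaRect(cnt); print("case",round(640-v/S,1),round(400-u/S,1),np.round(np.array(wh)/S,1),round(a,2))
r=rect(c,14,340,640,-500,-150,2)
cv2.imwrite("pics/r2b.png",r[:,:,::-1])
m=((r.max(2).astype(int)-r.min(2))<40)&(r.min(2)>90); m=cv2.morphologyEx(m.astype(np.uint8),cv2.MORPH_OPEN,np.ones((9,9)))
for cnt in cv2.findContours(m,0,2)[0]:
    if cv2.contourArea(cnt)<9000: continue
    (u,v),wh,a=cv2.minAreaRect(cnt); print("tray",round(640-v/2,1),round(-150-u/2,1),np.round(np.array(wh)/2,1),round(a,2))
r=rect(c,173,600,900,-120,100,2.5); cv2.imwrite("pics/r3b.png",r[:,:,::-1])
# top img crop reader
i=cv2.resize(c["img"][80:160,230:310],None,fx=7,fy=7,interpolation=2);cv2.imwrite("pics/tr.png",i[:,:,::-1])
E
```

```text
case 486.2 52.9 [ 59.7 115.7] 4.38
case 503.4 181.0 [ 59.7 115. ] 4.13
case 528.3 320.7 [ 61.  115.8] 4.56
tray 492.4 -316.4 [186.8 287.5] 86.51
```

View pics/tr.png

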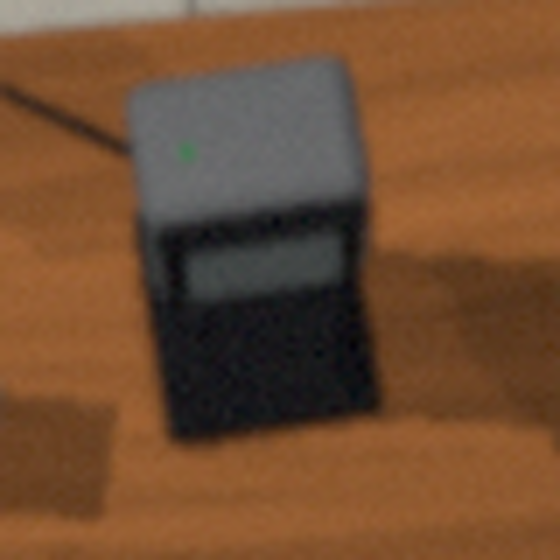

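View pics/r2b.png

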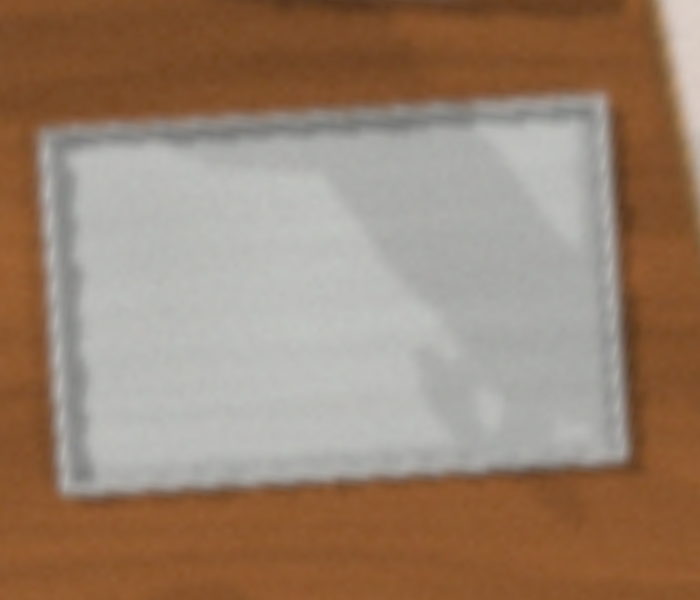

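```bash
python3 - <<'E'
from h import *
c=cap("top"); s=cap("side")
def P(c):
    M=np.linalg.inv(c["world_from_camera"]);return c["intrinsics"]@np.diag([1,-1,-1])@M[:3]
T=np.array([[180,248],[340,232],[345,283],[188,303],[263,266]])/7+[230,80]
S=np.array([[352,277],[425,195],[436,262],[366,350],[394,271]])/5+[110,120]
X=cv2.triangulatePoints(P(c),P(s),T.T.astype(float),S.T.astype(float));X=(X[:3]/X[3]).T
print(X.round(1))
print("at z130",unproj(c,T[4],130).round(1),unproj(s,S[4],130).round(1))
e=unproj(c,np.array([[150,222],[365,192]])/7+[230,80],173);print(e.round(1),np.arctan2(e[1,0]-e[0,0],-(e[1,1]-e[0,1])))
e=unproj(c,np.array([[173,440],[380,410]])/7+[230,80],8);print(e.round(1),np.arctan2(e[1,0]-e[0,0],-(e[1,1]-e[0,1])))
for t in ["vial","forceps","dishes","reagent","beaker"]:
    pass
print("vial top/side",unproj(c,[[234.5,190]],45).round(), unproj(s,[[231,256]],45).round())
# cases from side cam
r=rect(s,56,400,640,-20,400,3)
m=((r.min(2)>190)).astype(np.uint8); m=cv2.morphologyEx(m,cv2.MORPH_OPEN,np.ones((15,15)))
cv2.imwrite("pics/r4.png",cv2.resize(r[:,:,::-1],None,fx=.6,fy=.6))
E
```

```text
[[759.8  18.  150.5]
 [760.6 -47.7 149.5]
 [762.9 -49.9  97. ]
 [761.8  17.7  94.6]
 [762.  -15.3 122.6]]
at z130 [[758.8 -15.1 130. ]] [[756.7  -9.8 130. ]]
[[762.7  29.1 173. ]
 [767.  -57.8 173. ]] 0.04962804281250822
[[733.3  30.7   8. ]
 [738.3 -64.5   8. ]] 0.05248381686951157
vial top/side [[576. 104.  45.]] [[572. 112.  45.]]
```

View pics/r4.png

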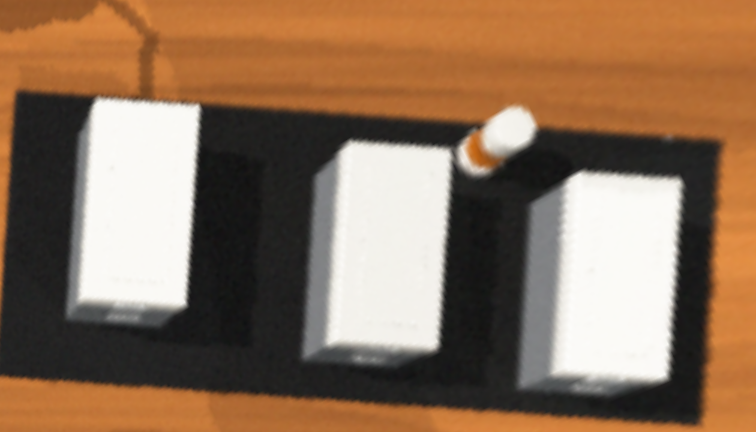

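move_arm --moves "0 0 -0.1 14 38 0 -1; 0 0 -0.2 28 76 0 -1; 0 0 -0.3 42 114 0 -1; 0 0 -0.4 56 152 0 -1; 0 0 -0.4 70 190 0 -1"

```text
clock: 1.82
ee_pos: [286.4, -447.7, 231.4]
tool_rot: [0.999, -0.04, 0.0, 0.0]
contact_force: [1.0, -0.2, 0.6]
opening: 85.6
```

```bash
python3 - <<'E'
from h import *
s=bot.read_state(); print(s["clock"],s["qpos"].round(3),s["ee_pos"].round(1),s["tool_rot"].round(4))
E
```

```text
1.8167 [ 0.856  0.241  0.034  1.9   -0.01   1.    -0.757] [ 286.4 -447.7  231.4] [ 9.992e-01 -3.990e-02  1.000e-04  1.000e-04]
```

move_arm --moves "0 0 0 15 38 0 -1; 0 0 0 30 76 0 -1; 0 0 0 45 114 0 -1; 0 0 0 60 152 0 -1; 0 0 0 75 190 0 -1"

```text
clock: 2.23
ee_pos: [361.4, -257.7, 231.7]
tool_rot: [0.999, -0.037, 0.0, 0.0]
contact_force: [0.8, -0.3, -0.5]
opening: 85.5
```

move_arm --moves "0 0 0 15 38 0 -1; 0 0 0 30 76 0 -1; 0 0 0 45 114 0 -1; 0 0 0 60 152 0 -1; 0 0 0 75 190 0 -1"

```text
clock: 2.65
ee_pos: [436.5, -67.6, 231.8]
tool_rot: [0.999, -0.037, 0.001, 0.0]
contact_force: [0.6, -1.1, -0.2]
opening: 85.5
```

move_arm --moves "0 0 0 12 31 0 -1; 0 0 0 25 62 0 -1; 0 0 0 37 92 -20 -1; 0 0 0 50 122 -50 -1; 0 0 0 50 122 -70 -1"

```text
clock: 3.07
ee_pos: [488.2, 59.0, 161.0]
tool_rot: [0.999, -0.034, 0.002, -0.002]
contact_force: [-0.2, -0.2, -0.3]
opening: 85.3
```

```bash
python3 - <<'E'
from h import *
s=bot.read_state(); print(s["clock"],s["qpos"].round(3),s["ee_pos"].round(1),s["tool_rot"].round(4))
c=cap("wrist");i=c["img"].copy()
for nm,x,y in (("C",486,54),):
    a=-0.075;R=np.array([[np.cos(a),-np.sin(a)],[np.sin(a),np.cos(a)]])
    p=np.array([[55,28],[55,-28],[-55,-28],[-55,28]])@R.T+[x,y]
    uv=proj(c,np.c_[p,np.full(4,56.)]);cv2.polylines(i,[uv.astype(np.int32)],True,(255,0,0),1)
cv2.imwrite("pics/w1.png",i[:,:,::-1])
E
```

```text
3.0667 [ 0.104  0.292 -0.408  2.036  0.15   0.838 -2.027] [488.2  59.  161. ] [ 0.9994 -0.0338  0.0018 -0.002 ]
```

View pics/w1.png

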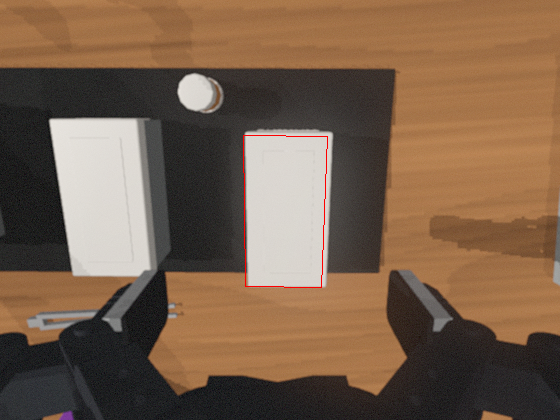

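The wrist overlay matches the right-hand case to within about 2 mm. Descending to grip it.

move_arm --moves "0 0 0 1 0 -35 -1; 0 0 0 1 0 -70 -1; 0 0 0 1 0 -105 -1; 0 0 0 1 0 -130 -1; 0 0 0 1 0 -144 -1"

```text
clock: 3.53
ee_pos: [485.5, 51.0, 15.2]
tool_rot: [0.999, -0.038, -0.002, 0.001]
contact_force: [-1.1, 0.0, -0.1]
opening: 85.6
```

move_arm --moves "0 0 0 0 0 0 -1; 0 0 0 0 0 0 0; 0 0 0 0 0 0 1; 0 0 0 0 0 0 1; 0 0 0 0 0 0 1" --newtons 60

```text
clock: 3.95
ee_pos: [488.4, 52.3, 19.1]
tool_rot: [0.999, -0.037, 0.002, -0.0]
contact_force: [-1.5, -1.2, 7.0]
opening: 55.5
```

move_arm --moves "0 0 0 0 0 0 1; 0 0 0 0 0 0 1; 0 0 0 0 0 0 1; 0 0 0 0 0 0 1; 0 0 0 0 0 0 1"

```text
clock: 4.37
ee_pos: [488.4, 52.3, 19.1]
tool_rot: [0.999, -0.037, 0.002, 0.0]
contact_force: [-1.3, -1.3, 7.2]
opening: 55.3
```

move_arm --moves "0 0 0 0 0 20 1; 0 0 0 0 0 45 1; 0 0 0 0 0 75 1; 0 0 0 0 0 100 1; 0 0 0 0 0 110 1"

```text
clock: 4.78
ee_pos: [488.8, 52.7, 131.1]
tool_rot: [0.999, -0.037, 0.003, -0.0]
contact_force: [1.1, 0.6, -3.8]
opening: 55.3
```

```bash
python3 - <<'E'
from h import *
s=bot.read_state(); print(s["clock"],s["qpos"].round(3),s["ee_pos"].round(1),s["contact_force"].round(2),s["ft_torque"].round(3),s["effort"].round(2))
E
```

```text
4.7833 [ 0.103  0.335 -0.4    2.062  0.186  0.772 -2.055] [488.8  52.7 131.1] [ 1.13  0.63 -3.83] [-0.007 -0.097  0.032] [  0.06 -43.36  -2.6  -21.48  -0.07   0.39   0.07]
```

move_arm --moves "0 0.12 0 0 0 0 1; 0 0.24 0 0 0 0 1; 0 0.36 0 0 0 0 1; 0 0.4 0 0 0 0 1; 0 0.4 0 0 0 0 1"

```text
clock: 5.2
ee_pos: [488.3, 52.1, 125.6]
tool_rot: [0.979, -0.037, -0.199, 0.007]
contact_force: [0.4, 0.1, -3.6]
opening: 55.2
```

move_arm --moves "0 0 0 0 0 0 1; 0 0 0 0 0 0 1; 0 0 0 0 0 0 1"

```text
clock: 5.45
ee_pos: [486.2, 52.5, 127.6]
tool_rot: [0.98, -0.036, -0.198, 0.008]
contact_force: [-0.4, 0.3, -3.9]
opening: 55.5
```

```bash
python3 - <<'E'
from h import *
s=bot.read_state(); print(s["clock"],s["qpos"].round(3),s["ee_pos"].round(1),s["contact_force"].round(2),s["ft_torque"].round(3),s["effort"].round(2))
E
```

```text
5.45 [ 0.101  0.555 -0.387  1.789  0.103  1.222 -1.971] [486.2  52.5 127.6] [-0.37  0.28 -3.85] [-0.001 -0.762  0.027] [ 5.000e-02 -5.713e+01 -4.820e+00 -2.208e+01 -5.900e-01  1.920e+00
 -0.000e+00]
```

```bash
cat > log.py <<'E'
from h import *
from scipy.spatial.transform import Rotation as R
import json,sys
s=bot.read_state(); M=R.from_quat(s["tool_rot"]).as_matrix(); z=M[:,2]; x=M[:,0]
th=np.arctan2(-z[0],-z[2]) # pitch about y: z_tool=(−sin,0,−cos)
print(sys.argv[1],round(s["clock"],2),"pitch",round(float(th),4),"F",s["contact_force"].round(2),"T",s["ft_torque"].round(3),"p",s["ee_pos"].round(1),"q",s["qpos"].round(2))
E
python3 log.py C+4
```

```text
C+4 5.45 pitch 0.399 F [-0.37  0.28 -3.85] T [-0.001 -0.762  0.027] p [486.2  52.5 127.6] q [ 0.1   0.56 -0.39  1.79  0.1   1.22 -1.97]
```

move_arm --moves "0 -0.12 0 0 0 0 1; 0 -0.22 0 0 0 0 1; 0 -0.3 0 0 0 0 1; 0 -0.3 0 0 0 0 1; 0 -0.3 0 0 0 0 1"

```text
clock: 5.87
ee_pos: [485.7, 52.2, 128.2]
tool_rot: [0.998, -0.037, -0.05, 0.002]
contact_force: [0.0, -0.3, -3.3]
opening: 55.6
```

```bash
python3 log.py C+1
```

```text
C+1 5.87 pitch 0.1002 F [ 0.04 -0.27 -3.27] T [ 0.024 -0.261  0.06 ] p [485.7  52.2 128.2] q [ 0.11  0.39 -0.4   2.    0.16  0.89 -2.02]
```

move_arm --moves "0 -0.12 0 0 0 0 1; 0 -0.24 0 0 0 0 1; 0 -0.36 0 0 0 0 1; 0 -0.48 0 0 0 0 1; 0 -0.5 0 0 0 0 1"

```text
clock: 6.28
ee_pos: [485.4, 51.9, 126.9]
tool_rot: [0.979, -0.037, 0.199, -0.007]
contact_force: [0.3, -0.6, -3.0]
opening: 55.3
```

move_arm --moves "0 0 0 0 0 0 1; 0 0 0 0 0 0 1; 0 0 0 0 0 0 1; 0 0 0 0 0 0 1"

```text
clock: 6.62
ee_pos: [488.7, 52.7, 127.8]
tool_rot: [0.979, -0.037, 0.199, -0.007]
contact_force: [-0.3, 0.1, -3.9]
opening: 55.2
```

```bash
python3 log.py C-4
```

```text
C-4 6.62 pitch -0.4002 F [-0.25  0.13 -3.95] T [ 0.032  0.674 -0.027] p [488.7  52.7 127.8] q [-0.13  0.19 -0.21  2.36  0.65  0.27 -2.56]
```

move_arm --moves "0 0.12 0 0 0 0 1; 0 0.22 0 0 0 0 1; 0 0.3 0 0 0 0 1; 0 0.3 0 0 0 0 1; 0 0.3 0 0 0 0 1"

```text
clock: 7.03
ee_pos: [489.5, 52.2, 127.5]
tool_rot: [0.998, -0.039, 0.051, -0.003]
contact_force: [-1.1, -0.3, -3.5]
opening: 55.4
```

```bash
python3 log.py C-1
```

```text
C-1 7.03 pitch -0.1024 F [-1.12 -0.26 -3.54] T [-0.05   0.237 -0.033] p [489.5  52.2 127.5] q [ 0.09  0.3  -0.39  2.13  0.23  0.65 -2.1 ]
```

```bash
cat > avg.py <<'E'
from h import *
from scipy.spatial.transform import Rotation as R
import sys
F=[];T=[];TH=[]
for i in range(8):
    cap("wrist"); s=bot.read_state(); z=R.from_quat(s["tool_rot"]).as_matrix()[:,2]
    TH.append(np.arctan2(-z[0],-z[2]));F.append(s["contact_force"]);T.append(s["ft_torque"])
print(sys.argv[1],round(s["clock"],2),"th",np.mean(TH).round(4),"F",np.mean(F,0).round(2),"Ty",np.array(T)[:,1].round(3),"mean",np.mean(T,0).round(3),np.std(T,0).round(3))
E
python3 avg.py C-1
```

```text
C-1 7.43 th -0.1001 F [-0.38  0.15 -3.64] Ty [0.236 0.289 0.215 0.17  0.2   0.19  0.185 0.199] mean [ 0.006  0.21  -0.006] [0.032 0.035 0.029]
```

move_arm --moves "0 0.1 0 0 0 0 1; 0 0.2 0 0 0 0 1; 0 0.2 0 0 0 0 1; 0 0.2 0 0 0 0 1; 0 0.2 0 0 0 0 1"

```text
clock: 7.85
ee_pos: [486.4, 52.5, 126.9]
tool_rot: [0.998, -0.037, -0.049, 0.002]
contact_force: [0.3, -0.8, -3.9]
opening: 55.5
```

```bash
python3 avg.py C+1
```

```text
C+1 8.25 th 0.0994 F [-0.02 -0.16 -3.89] Ty [-0.165 -0.172 -0.193 -0.203 -0.208 -0.147 -0.219 -0.155] mean [-0.001 -0.183  0.011] [0.034 0.025 0.016]
```

C's torque change is linear with tilt: 1.86 at ±0.1 against 1.84 at ±0.4 (N m per unit sine), so there is no 0.1 N m step and C looks silent. Moving it to the far side of the tray.

move_arm --moves "0 -0.1 0.03 2 -25 0 1; 0 -0.1 0.06 4 -60 0 1; 0 -0.1 0.09 5 -98 0 1; 0 -0.1 0.12 6 -136 0 1; 0 -0.1 0.135 6 -174 0 1"

```text
clock: 8.67
ee_pos: [492.9, -123.0, 127.6]
tool_rot: [0.999, 0.031, 0.001, 0.004]
contact_force: [1.5, 0.1, -3.7]
opening: 55.5
```

move_arm --moves "0 0 0 0 -38 0 1; 0 0 0 1 -76 0 1; 0 0 0 1 -114 0 1; 0 0 0 2 -152 0 1; 0 0 0 2 -190 0 1"

```text
clock: 9.08
ee_pos: [494.7, -313.3, 127.4]
tool_rot: [1.0, 0.03, 0.0, 0.003]
contact_force: [1.9, -0.1, -4.1]
opening: 55.1
```

move_arm --moves "0 0 0 0 -35 0 1; 0 0 0 1 -60 0 1; 0 0 0 1 -69 -10 1; 0 0 0 1 -69 -35 1; 0 0 0 1 -69 -70 1"

```text
clock: 9.5
ee_pos: [497.9, -382.8, 59.0]
tool_rot: [1.0, 0.029, 0.003, 0.005]
contact_force: [0.9, -0.5, -3.9]
opening: 55.5
```

```bash
python3 log.py C;python3 - <<'E'
from h import *
c=cap("top");cv2.imwrite("pics/t2.png",cv2.resize(c["img"][140:280,300:460],None,fx=4,fy=4)[:,:,::-1])
E
```

```text
C 9.5 pitch -0.006 F [ 0.94 -0.51 -3.86] T [ 0.037 -0.046 -0.014] p [ 497.9 -382.8   59. ] q [ 0.74  0.61 -0.25  1.8   0.21  0.75 -1.14]
```

View pics/t2.png

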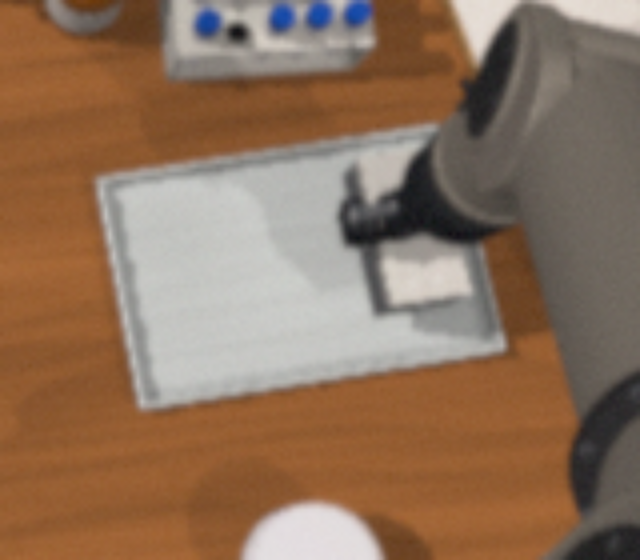

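The case is over the right part of the tray and square with it. Lowering and releasing.

move_arm --moves "0 0 0 0 0 -15 1; 0 0 0 0 0 -28 1; 0 0 0 0 0 -36 1; 0 0 0 0 0 -39 1; 0 0 0 0 0 -39 1"

```text
clock: 9.97
ee_pos: [496.1, -379.9, 18.8]
tool_rot: [1.0, 0.031, -0.0, 0.003]
contact_force: [1.1, 0.4, -4.3]
opening: 55.4
```

move_arm --moves "0 0 0 0 0 0 1; 0 0 0 0 0 0 0.3; 0 0 0 0 0 0 -0.3; 0 0 0 0 0 0 -1; 0 0 0 0 0 0 -1"

```text
clock: 10.38
ee_pos: [496.7, -380.9, 19.0]
tool_rot: [1.0, 0.03, 0.001, 0.004]
contact_force: [1.1, -0.0, -0.2]
opening: 77.4
```

move_arm --moves "0 0 0 0 0 0 -1; 0 0 0 0 0 0 -1; 0 0 0 0 0 20 -1; 0 0 0 0 0 60 -1; 0 0 0 0 0 100 -1"

```text
clock: 10.8
ee_pos: [495.0, -379.7, 118.1]
tool_rot: [1.0, 0.03, -0.001, 0.002]
contact_force: [1.3, 0.2, -0.2]
opening: 85.3
```

```bash
python3 log.py C
```

```text
C 10.8 pitch 0.0023 F [ 1.26  0.16 -0.18] T [ 0.001 -0.005 -0.027] p [ 495.  -379.7  118.1] q [ 0.75  0.53 -0.27  1.77  0.18  0.87 -1.11]
```

move_arm --moves "0 0 0 0 38 10 -1; 0 0 0 0 78 20 -1; 0 0 0 0 118 30 -1; 0 0 0 0 158 40 -1; 0 0 0 0 198 42 -1"

```text
clock: 11.22
ee_pos: [496.8, -181.0, 162.3]
tool_rot: [1.0, 0.03, 0.002, 0.004]
contact_force: [0.6, -0.2, -0.4]
opening: 85.5
```

move_arm --moves "0 0 -0.05 0 40 0 -1; 0 0 -0.1 1 80 0 -1; 0 0 -0.135 2 120 0 -1; 0 0 -0.135 3 160 0 -1; 0 0 -0.135 4 200 0 -1"

```text
clock: 11.63
ee_pos: [499.9, 19.3, 160.8]
tool_rot: [0.999, -0.037, 0.001, 0.004]
contact_force: [1.0, 0.0, -0.3]
opening: 85.4
```

move_arm --moves "0 0 0 1 40 0 -1; 0 0 0 2 80 0 -1; 0 0 0 3 120 0 -1; 0 0 0 4 150 0 -1; 0 0 0 4 164 0 -1"

```text
clock: 12.05
ee_pos: [503.6, 187.2, 161.0]
tool_rot: [0.999, -0.034, 0.001, 0.002]
contact_force: [-0.1, -0.4, 0.2]
opening: 85.6
```

```bash
cat > wr.py <<'E'
from h import *
import sys
c=cap("wrist");i=c["img"].copy()
x,y=float(sys.argv[1]),float(sys.argv[2])
a=-0.075;R=np.array([[np.cos(a),-np.sin(a)],[np.sin(a),np.cos(a)]])
p=np.array([[55,28],[55,-28],[-55,-28],[-55,28]])@R.T+[x,y]
uv=proj(c,np.c_[p,np.full(4,56.)]);cv2.polylines(i,[uv.astype(np.int32)],True,(255,0,0),1)
cv2.imwrite(sys.argv[3],i[:,:,::-1])
E
python3 log.py B; python3 wr.py 503.5 182 pics/w2.png
```

```text
B 12.05 pitch -0.0011 F [-0.07 -0.44  0.24] T [ 0.005 -0.029 -0.004] p [503.6 187.2 161. ] q [-0.1   0.37 -0.46  1.93  0.22  0.89 -2.31]
```

View pics/w2.png

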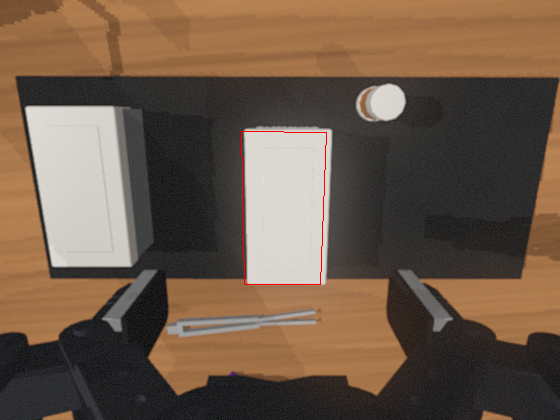

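move_arm --moves "0 0 0 0 -1 -35 -1; 0 0 0 0 -1 -70 -1; 0 0 0 0 -1 -105 -1; 0 0 0 0 -1 -130 -1; 0 0 0 0 -1 -143 -1"

```text
clock: 12.52
ee_pos: [502.4, 179.1, 14.4]
tool_rot: [0.999, -0.037, -0.002, 0.004]
contact_force: [0.3, -0.5, 0.0]
opening: 85.4
```

move_arm --moves "0 0 0 0 0 0 -1; 0 0 0 0 0 0 0; 0 0 0 0 0 0 1; 0 0 0 0 0 0 1; 0 0 0 0 0 0 1" --newtons 60

```text
clock: 12.93
ee_pos: [505.6, 180.8, 19.4]
tool_rot: [0.999, -0.037, 0.002, 0.003]
contact_force: [-0.8, -2.0, 7.0]
opening: 55.4
```

move_arm --moves "0 0 0 0 0 0 1; 0 0 0 0 0 0 1; 0 0 0 0 0 0 1"

```text
clock: 13.18
ee_pos: [505.5, 180.8, 19.3]
tool_rot: [0.999, -0.037, 0.002, 0.003]
contact_force: [-0.8, -0.7, 7.0]
opening: 54.9
```

move_arm --moves "0 0 0 0 0 20 1; 0 0 0 0 0 45 1; 0 0 0 0 0 75 1; 0 0 0 0 0 100 1; 0 0 0 0 0 110 1"

```text
clock: 13.6
ee_pos: [505.9, 181.4, 131.5]
tool_rot: [0.999, -0.037, 0.003, 0.002]
contact_force: [-0.1, 1.0, -3.0]
opening: 54.9
```

move_arm --moves "0 0.12 0 0 0 0 1; 0 0.24 0 0 0 0 1; 0 0.36 0 0 0 0 1; 0 0.4 0 0 0 0 1; 0 0.4 0 0 0 0 1"

```text
clock: 14.02
ee_pos: [505.6, 179.3, 125.4]
tool_rot: [0.979, -0.037, -0.2, 0.011]
contact_force: [-0.1, -1.2, -2.7]
opening: 55.4
```

```bash
python3 log.py B; python3 avg.py B+4
```

```text
B 14.02 pitch 0.4024 F [-0.08 -1.21 -2.7 ] T [-0.049 -0.685  0.02 ] p [505.6 179.3 125.4] q [-0.05  0.63 -0.47  1.68  0.1   1.25 -2.18]
B+4 14.42 th 0.3994 F [ 0.07  0.27 -2.82] Ty [-0.6   -0.704 -0.54  -0.632 -0.555 -0.617 -0.634 -0.635] mean [ 0.009 -0.615 -0.011] [0.016 0.048 0.035]
```

move_arm --moves "0 -0.12 0 0 0 0 1; 0 -0.22 0 0 0 0 1; 0 -0.3 0 0 0 0 1; 0 -0.3 0 0 0 0 1; 0 -0.3 0 0 0 0 1"

```text
clock: 14.83
ee_pos: [503.0, 180.5, 128.2]
tool_rot: [0.998, -0.036, -0.05, 0.006]
contact_force: [1.1, -0.4, -2.2]
opening: 55.7
```

```bash
python3 avg.py B+1
```

```text
B+1 15.23 th 0.1011 F [ 0.41 -0.27 -3.15] Ty [-0.22  -0.188 -0.231 -0.23  -0.168 -0.164 -0.148 -0.177] mean [-0.001 -0.191 -0.018] [0.035 0.03  0.018]
```

move_arm --moves "0 -0.12 0 0 0 0 1; 0 -0.24 0 0 0 0 1; 0 -0.36 0 0 0 0 1; 0 -0.48 0 0 0 0 1; 0 -0.5 0 0 0 0 1"

```text
clock: 15.65
ee_pos: [502.4, 180.4, 127.0]
tool_rot: [0.979, -0.037, 0.199, -0.004]
contact_force: [1.2, -0.9, -3.0]
opening: 55.1
```

```bash
python3 log.py B; python3 avg.py B-4
```

```text
B 15.65 pitch -0.4015 F [ 1.22 -0.85 -2.96] T [-0.06   0.601 -0.024] p [502.4 180.4 127. ] q [-0.43  0.26 -0.19  2.25  0.78  0.41 -2.94]
B-4 16.05 th -0.3992 F [-0.36  0.01 -3.12] Ty [0.824 0.764 0.589 0.562 0.618 0.74  0.635 0.588] mean [0.005 0.665 0.004] [0.057 0.091 0.021]
```

move_arm --moves "0 0.12 0 0 0 0 1; 0 0.22 0 0 0 0 1; 0 0.3 0 0 0 0 1; 0 0.3 0 0 0 0 1; 0 0.3 0 0 0 0 1"

```text
clock: 16.47
ee_pos: [506.9, 179.2, 127.4]
tool_rot: [0.998, -0.04, 0.051, 0.001]
contact_force: [-0.9, 0.2, -3.6]
opening: 55.2
```

```bash
python3 avg.py B-1
```

```text
B-1 16.87 th -0.1002 F [-0.14 -0.05 -3.11] Ty [0.211 0.19  0.175 0.196 0.141 0.201 0.164 0.16 ] mean [ 0.008  0.18  -0.004] [0.027 0.022 0.024]
```

B's reading falls between tight and loose, so I'll repeat it at ±0.04 rad, where a loose ball would give nearly double the difference.

move_arm --moves "0 0.06 0 0 0 0 1; 0 0.06 0 0 0 0 1; 0 0.06 0 0 0 0 1; 0 0.06 0 0 0 0 1; 0 0.06 0 0 0 0 1"

```text
clock: 17.28
ee_pos: [503.6, 180.5, 127.2]
tool_rot: [0.999, -0.037, 0.02, 0.003]
contact_force: [0.2, 0.5, -3.1]
opening: 55.3
```

```bash
sed -i 's/range(8)/range(int(sys.argv[2]) if len(sys.argv)>2 else 8)/' avg.py; python3 avg.py B-.04 16
```

```text
B-.04 18.08 th -0.0399 F [ 0.02 -0.08 -2.89] Ty [0.046 0.105 0.057 0.007 0.103 0.055 0.046 0.084 0.032 0.083 0.063 0.045
 0.081 0.077 0.075 0.059] mean [ 0.014  0.064 -0.01 ] [0.018 0.025 0.028]
```

move_arm --moves "0 0.08 0 0 0 0 1; 0 0.08 0 0 0 0 1; 0 0.08 0 0 0 0 1; 0 0.08 0 0 0 0 1; 0 0.08 0 0 0 0 1"

```text
clock: 18.5
ee_pos: [503.5, 180.5, 127.2]
tool_rot: [0.999, -0.037, -0.02, 0.004]
contact_force: [-0.7, 0.7, -3.3]
opening: 55.0
```

```bash
python3 avg.py B+.04 16
```

```text
B+.04 19.3 th 0.04 F [-0.07  0.11 -2.95] Ty [-0.107 -0.076 -0.026 -0.086 -0.052 -0.065 -0.054 -0.071 -0.052 -0.098
 -0.061 -0.069 -0.124 -0.052 -0.071 -0.019] mean [ 0.011 -0.068 -0.001] [0.026 0.026 0.033]
```

The ±0.04 difference is 0.132 N m (tight predicts 0.128, loose 0.224), so B is silent. That leaves A as the rattler, still to be verified. Placing B on the near (+y) side of the tray.

move_arm --moves "0 -0.04 0.03 -2 -25 0 1; 0 -0.04 0.06 -4 -60 0 1; 0 -0.04 0.09 -5 -98 0 1; 0 -0.04 0.12 -6 -136 0 1; 0 -0.04 0.135 -8 -174 0 1"

```text
clock: 19.72
ee_pos: [496.0, 5.0, 127.5]
tool_rot: [0.999, 0.031, 0.001, 0.005]
contact_force: [1.5, -0.3, -2.2]
opening: 55.1
```

move_arm --moves "0 0 0 -2 -38 0 1; 0 0 0 -4 -76 0 1; 0 0 0 -5 -114 0 1; 0 0 0 -6 -152 0 1; 0 0 0 -8 -190 0 1"

```text
clock: 20.13
ee_pos: [487.9, -185.4, 127.6]
tool_rot: [1.0, 0.03, 0.001, 0.005]
contact_force: [0.5, 1.7, -3.6]
opening: 55.3
```

move_arm --moves "0 0 0 0 -35 0 1; 0 0 0 0 -60 0 1; 0 0 0 0 -68 -10 1; 0 0 0 0 -68 -35 1; 0 0 0 0 -68 -70 1"

```text
clock: 20.55
ee_pos: [490.4, -253.3, 58.8]
tool_rot: [1.0, 0.029, 0.003, 0.006]
contact_force: [0.6, 0.0, -2.9]
opening: 55.1
```

```bash
python3 log.py B;python3 - <<'E'
from h import *
c=cap("top");cv2.imwrite("pics/t3.png",cv2.resize(c["img"][140:280,300:460],None,fx=4,fy=4)[:,:,::-1])
E
```

```text
B 20.55 pitch -0.0068 F [ 0.63  0.03 -2.92] T [ 0.028 -0.059  0.011] p [ 490.4 -253.3   58.8] q [ 0.57  0.51 -0.27  1.98  0.23  0.67 -1.35]
```

View pics/t3.png

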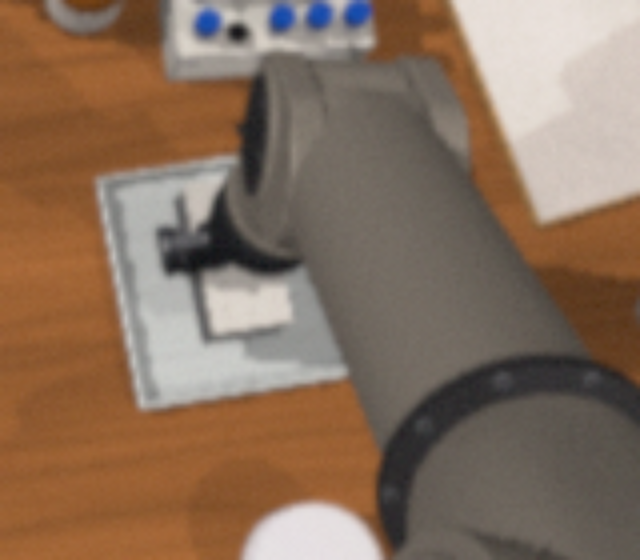

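B is over the left part of the tray, with the finger about 27 mm from the wall. Lowering and releasing.

move_arm --moves "0 0 0 0 0 -15 1; 0 0 0 0 0 -28 1; 0 0 0 0 0 -36 1; 0 0 0 0 0 -39 1; 0 0 0 0 0 -39 1"

```text
clock: 21.02
ee_pos: [488.0, -250.7, 18.9]
tool_rot: [1.0, 0.031, -0.0, 0.004]
contact_force: [0.5, -0.1, -2.2]
opening: 55.3
```

move_arm --moves "0 0 0 0 0 0 1; 0 0 0 0 0 0 0.3; 0 0 0 0 0 0 -0.3; 0 0 0 0 0 0 -1; 0 0 0 0 0 0 -1"

```text
clock: 21.43
ee_pos: [488.5, -251.7, 18.8]
tool_rot: [1.0, 0.03, 0.001, 0.005]
contact_force: [1.0, 0.4, -1.0]
opening: 77.2
```

move_arm --moves "0 0 0 0 0 0 -1; 0 0 0 0 0 0 -1; 0 0 0 0 0 20 -1; 0 0 0 0 0 60 -1; 0 0 0 0 0 100 -1"

```text
clock: 21.85
ee_pos: [486.8, -250.9, 118.3]
tool_rot: [1.0, 0.03, -0.001, 0.004]
contact_force: [1.4, -0.0, 0.4]
opening: 85.3
```

move_arm --moves "0 0 0 0 38 10 -1; 0 0 0 0 78 20 -1; 0 0 0 0 118 30 -1; 0 0 0 0 158 40 -1; 0 0 0 0 198 42 -1"

```text
clock: 22.27
ee_pos: [488.8, -51.9, 162.2]
tool_rot: [1.0, 0.03, 0.002, 0.005]
contact_force: [1.2, -0.1, -0.1]
opening: 85.4
```

move_arm --moves "0 0 -0.05 5 40 0 -1; 0 0 -0.1 10 80 0 -1; 0 0 -0.135 15 120 0 -1; 0 0 -0.135 20 160 0 -1; 0 0 -0.135 25 200 0 -1"

```text
clock: 22.68
ee_pos: [513.0, 148.4, 160.6]
tool_rot: [0.999, -0.037, 0.0, 0.005]
contact_force: [0.3, -0.5, 0.1]
opening: 85.5
```

move_arm --moves "0 0 0 4 40 0 -1; 0 0 0 8 80 0 -1; 0 0 0 12 120 0 -1; 0 0 0 16 150 0 -1; 0 0 0 16 174 0 -1"

```text
clock: 23.1
ee_pos: [528.9, 324.0, 160.4]
tool_rot: [0.999, -0.036, 0.0, 0.004]
contact_force: [0.5, 0.5, 0.8]
opening: 85.4
```

```bash
python3 log.py A; python3 wr.py 528 321 pics/w3.png; python3 - <<'E'
from h import *
c=cap("side");cv2.imwrite("pics/s3.png",c["img"][:,:,::-1])
E
```

```text
A 23.1 pitch 0.0 F [0.55 0.54 0.85] T [-0.048 -0.04  -0.01 ] p [528.9 324.  160.4] q [-0.32  0.5  -0.45  1.73  0.26  0.97 -2.51]
```

View pics/w3.png

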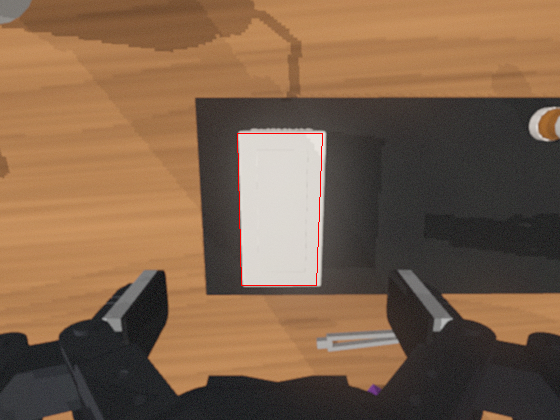

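View pics/s3.png

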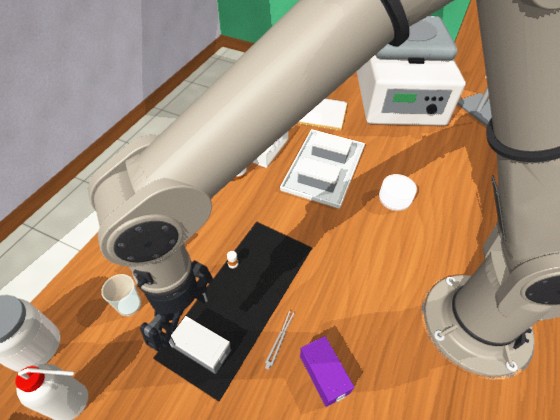

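The side view shows both silent cases upright in the tray at about (325,165), vial and forceps undisturbed. The overlay fits case A. Descending to grip it, then shaking it where the joints have room.

move_arm --moves "0 0 0 -1 -1 -35 -1; 0 0 0 -1 -1 -70 -1; 0 0 0 -1 -1 -105 -1; 0 0 0 -1 -1 -130 -1; 0 0 0 -1 -1 -143 -1"

```text
clock: 23.62
ee_pos: [526.5, 316.8, 13.8]
tool_rot: [0.999, -0.038, -0.002, 0.007]
contact_force: [-0.3, -0.1, -0.3]
opening: 85.6
```

move_arm --moves "0 0 0 0 0 0 -1; 0 0 0 0 0 0 0; 0 0 0 0 0 0 1; 0 0 0 0 0 0 1; 0 0 0 0 0 0 1" --newtons 60

```text
clock: 24.03
ee_pos: [529.5, 320.3, 19.6]
tool_rot: [0.999, -0.037, 0.002, 0.004]
contact_force: [-0.1, -1.1, 5.6]
opening: 55.0
```

move_arm --moves "0 0 0 0 0 0 1; 0 0 0 0 0 0 1; 0 0 0 0 0 0 1"

```text
clock: 24.28
ee_pos: [529.5, 320.3, 19.6]
tool_rot: [0.999, -0.037, 0.002, 0.004]
contact_force: [0.2, -1.1, 7.3]
opening: 55.0
```

move_arm --moves "0 0 0 0 0 20 1; 0 0 0 0 0 45 1; 0 0 0 0 0 75 1; 0 0 0 0 0 100 1; 0 0 0 0 0 110 1"

```text
clock: 24.7
ee_pos: [529.6, 320.8, 131.7]
tool_rot: [0.999, -0.037, 0.002, 0.003]
contact_force: [0.0, 1.0, -3.5]
opening: 55.2
```

```bash
python3 log.py A
```

```text
A 24.7 pitch -0.0046 F [ 0.05  1.04 -3.46] T [ 0.051 -0.081 -0.004] p [529.6 320.8 131.7] q [-0.32  0.53 -0.44  1.76  0.29  0.91 -2.53]
```

move_arm --moves "0 0 0 -1 -25 5 1; 0 0 0 -2 -60 10 1; 0 0 0 -3 -98 15 1; 0 0 0 -4 -136 20 1; 0 0 0 -4 -174 23 1"

```text
clock: 25.12
ee_pos: [523.3, 143.7, 150.3]
tool_rot: [0.999, -0.037, -0.0, 0.005]
contact_force: [0.8, 0.2, -3.8]
opening: 55.4
```

move_arm --moves "0 0 0.05 -1 -38 0 1; 0 0 0.1 -2 -76 0 1; 0 0 0.124 -3 -114 0 1; 0 0 0.124 -4 -145 0 1; 0 0 0.124 -4 -160 0 1"

```text
clock: 25.53
ee_pos: [518.7, -20.3, 149.6]
tool_rot: [1.0, 0.022, -0.001, 0.006]
contact_force: [-0.2, 0.2, -3.5]
opening: 55.5
```

move_arm --moves "0 0.12 0 0 0 0 1; 0 0.24 0 0 0 0 1; 0 0.36 0 0 0 0 1; 0 0.4 0 0 0 0 1; 0 0.4 0 0 0 0 1"

```text
clock: 25.95
ee_pos: [521.1, -14.5, 148.3]
tool_rot: [0.98, 0.025, -0.2, -0.001]
contact_force: [0.2, 0.2, -3.4]
opening: 55.4
```

```bash
python3 log.py A; python3 avg.py A+4
```

```text
A 25.95 pitch 0.4017 F [ 0.17  0.22 -3.38] T [ 0.007 -0.654 -0.011] p [521.1 -14.5 148.3] q [ 0.21  0.58 -0.4   1.69  0.16  1.31 -1.77]
A+4 26.35 th 0.3985 F [-0.   -0.23 -3.29] Ty [-0.594 -0.658 -0.675 -0.613 -0.626 -0.644 -0.633 -0.607] mean [ 0.022 -0.631  0.008] [0.025 0.025 0.022]
```

move_arm --moves "0 -0.12 0 0 0 0 1; 0 -0.24 0 0 0 0 1; 0 -0.36 0 0 0 0 1; 0 -0.36 0 0 0 0 1; 0 -0.36 0 0 0 0 1"

```text
clock: 26.77
ee_pos: [517.9, -15.0, 151.0]
tool_rot: [0.999, 0.025, -0.02, 0.005]
contact_force: [-0.7, -0.2, -3.7]
opening: 55.3
```

```bash
python3 avg.py A+.04 12
```

```text
A+.04 27.37 th 0.0395 F [-0.25 -0.09 -3.19] Ty [-0.06  -0.09  -0.027 -0.053 -0.008 -0.06  -0.042  0.031 -0.054  0.01
 -0.019 -0.013] mean [ 0.026 -0.032 -0.005] [0.03  0.033 0.022]
```

move_arm --moves "0 -0.12 0 0 0 0 1; 0 -0.24 0 0 0 0 1; 0 -0.36 0 0 0 0 1; 0 -0.44 0 0 0 0 1; 0 -0.44 0 0 0 0 1"

```text
clock: 27.78
ee_pos: [515.4, -15.2, 148.5]
tool_rot: [0.98, 0.024, 0.198, 0.01]
contact_force: [-0.2, 1.0, -4.4]
opening: 55.3
```

```bash
python3 log.py A; python3 avg.py A-4 10
```

```text
A 27.78 pitch -0.3981 F [-0.21  0.98 -4.36] T [-0.023  0.745 -0.009] p [515.4 -15.2 148.5] q [ 0.19  0.19 -0.35  2.29  0.43  0.31 -2.05]
A-4 28.28 th -0.4003 F [ 0.51 -0.   -3.61] Ty [0.574 0.526 0.599 0.658 0.633 0.611 0.641 0.656 0.639 0.615] mean [0.021 0.615 0.013] [0.031 0.039 0.033]
```

move_arm --moves "0 0.12 0 0 0 0 1; 0 0.24 0 0 0 0 1; 0 0.36 0 0 0 0 1; 0 0.36 0 0 0 0 1; 0 0.36 0 0 0 0 1"

```text
clock: 28.7
ee_pos: [521.9, -14.4, 150.0]
tool_rot: [0.999, 0.024, 0.022, 0.005]
contact_force: [-0.9, 0.2, -3.1]
opening: 55.2
```

```bash
python3 avg.py A-.04 12
```

```text
A-.04 29.3 th -0.0413 F [-0.09 -0.03 -3.44] Ty [ 0.042  0.097  0.054 -0.025  0.037  0.052  0.044  0.039  0.029  0.03
  0.009  0.071] mean [0.021 0.04  0.001] [0.029 0.029 0.028]
```

For A, with the ball's sign taken properly (a ball at the low end opposes the pendulum moment), the ±0.4 and ±0.04 differences are both 0.07–0.09 N m below what a tight case of its weight would give. I'll confirm once at ±0.1.

move_arm --moves "0 -0.06 0 0 0 0 1; 0 -0.06 0 0 0 0 1; 0 -0.06 0 0 0 0 1; 0 -0.06 0 0 0 0 1; 0 -0.06 0 0 0 0 1"

```text
clock: 29.72
ee_pos: [520.5, -14.5, 150.4]
tool_rot: [0.998, 0.024, 0.05, 0.006]
contact_force: [0.3, 0.1, -3.1]
opening: 55.1
```

```bash
python3 avg.py A-.1 20
```

```text
A-.1 30.72 th -0.1007 F [-0.29 -0.16 -3.37] Ty [0.166 0.09  0.106 0.124 0.097 0.104 0.123 0.158 0.161 0.095 0.142 0.147
 0.107 0.075 0.165 0.106 0.139 0.118 0.111 0.094] mean [0.013 0.122 0.017] [0.034 0.027 0.041]
```

move_arm --moves "0 0.1 0 0 0 0 1; 0 0.2 0 0 0 0 1; 0 0.2 0 0 0 0 1; 0 0.2 0 0 0 0 1; 0 0.2 0 0 0 0 1"

```text
clock: 31.13
ee_pos: [519.6, -14.4, 149.9]
tool_rot: [0.998, 0.025, -0.049, 0.003]
contact_force: [-0.8, 0.2, -3.8]
opening: 55.0
```

```bash
python3 avg.py A+.1 26
```

```text
A+.1 32.43 th 0.099 F [-0.21 -0.04 -3.2 ] Ty [-0.135 -0.175 -0.112 -0.143  0.078 -0.094 -0.102 -0.1   -0.167 -0.103
 -0.192 -0.111 -0.148 -0.135 -0.08  -0.121 -0.13  -0.137 -0.067 -0.143
 -0.112 -0.082 -0.143 -0.139 -0.142 -0.208] mean [ 0.006 -0.121  0.009] [0.028 0.052 0.031]
```

The ±0.1 difference for A is 0.243 N m (tight 0.344, loose about 0.24) and there was a visible knock spike, so A is the rattler. Presenting it now.

move_arm --moves "0 -0.05 0 15 -2 -8 1; 0 -0.1 0 40 -4 -16 1; 0 -0.1 0 65 -5 -24 1; 0 -0.1 0 80 -6 -24 1; 0 -0.1 0 85 -6 -24 1"

```text
clock: 32.85
ee_pos: [607.0, -20.8, 125.9]
tool_rot: [1.0, 0.024, 0.001, 0.005]
contact_force: [0.9, 0.6, -2.8]
opening: 55.2
```

move_arm --moves "0 0 0 5 0 0 1; 0 0 0 12 0 0 1; 0 0 0 18 0 0 1; 0 0 0 20 0 0 1; 0 0 0 20 0 0 1"

```text
clock: 33.27
ee_pos: [625.4, -20.4, 126.5]
tool_rot: [1.0, 0.025, 0.0, 0.005]
contact_force: [-0.5, -0.3, -3.7]
opening: 55.5
```

```bash
python3 log.py A; python3 - <<'E'
from h import *
c=cap("top");cv2.imwrite("pics/t4.png",cv2.resize(c["img"][60:270,190:470],None,fx=2.8,fy=2.8,interpolation=2)[:,:,::-1])
c=cap("side");cv2.imwrite("pics/s4.png",cv2.resize(c["img"][100:250,100:380],None,fx=2.8,fy=2.8,interpolation=2)[:,:,::-1])
E
```

```text
A 33.27 pitch -0.0011 F [-0.48 -0.32 -3.7 ] T [-0.038  0.041  0.034] p [625.4 -20.4 126.5] q [ 0.22  0.54 -0.4   1.75  0.27  0.91 -1.81]
```

View pics/t4.png

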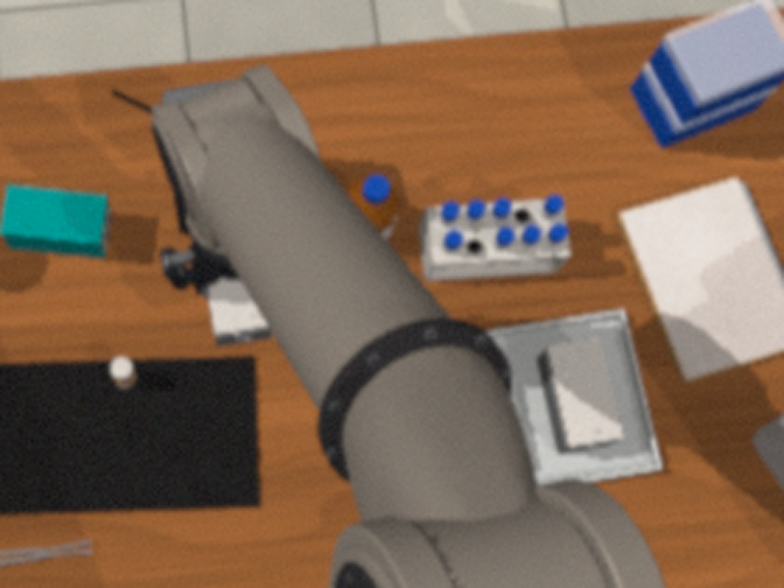

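View pics/s4.png

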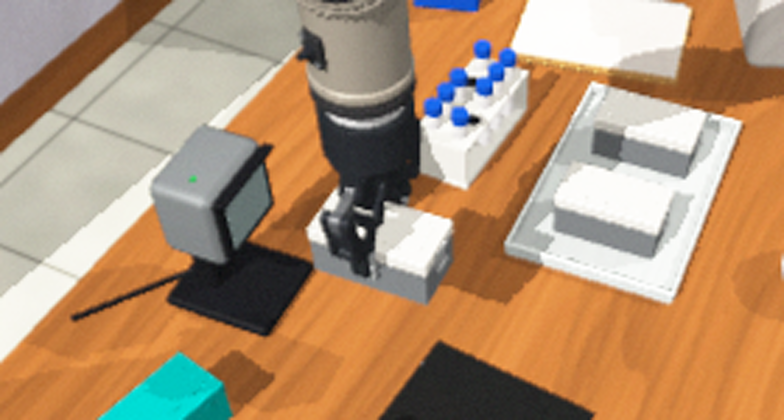

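Side view: the case is held level with its label end at about (315,245), facing the window at (245,215). Both silent cases stand upright in the tray. One overlay check of the held pose before handing in.

move_arm --moves "0 0 0 0 0 0 1; 0 0 0 0 0 0 1; 0 0 0 0 0 0 1; 0 0 0 0 0 0 1; 0 0 0 0 0 0 1"

```text
clock: 33.78
ee_pos: [625.0, -20.5, 126.4]
tool_rot: [1.0, 0.025, 0.0, 0.005]
contact_force: [0.1, 1.3, -3.0]
opening: 55.2
```

```bash
python3 log.py A; python3 - <<'E'
from h import *
c=cap("side");i=cv2.resize(c["img"],None,fx=4,fy=4,interpolation=2)
s=bot.read_state()["ee_pos"]; a=.05;R=np.array([[np.cos(a),-np.sin(a)],[np.sin(a),np.cos(a)]])
for z in (s[2]-15.3,s[2]+36.7):
    p=np.array([[55,28],[55,-28],[-55,-28],[-55,28]])@R.T+[s[0]-1.5,s[1]]
    uv=proj(c,np.c_[p,np.full(4,z)])*4+1.5;cv2.polylines(i,[uv.astype(np.int32)],True,(255,0,0),1)
w=proj(c,[[759.5,-14.5,130]])[0]*4+1.5;cv2.circle(i,tuple(int(v) for v in w),4,(0,255,0),-1)
cv2.imwrite("pics/s5.png",i[520:880,580:1180][:,:,::-1])
E
```

```text
A 33.78 pitch -0.0008 F [ 0.06  1.32 -3.04] T [ 0.017  0.078 -0.039] p [625.  -20.5 126.4] q [ 0.22  0.54 -0.4   1.75  0.27  0.91 -1.81]
```

View pics/s5.png

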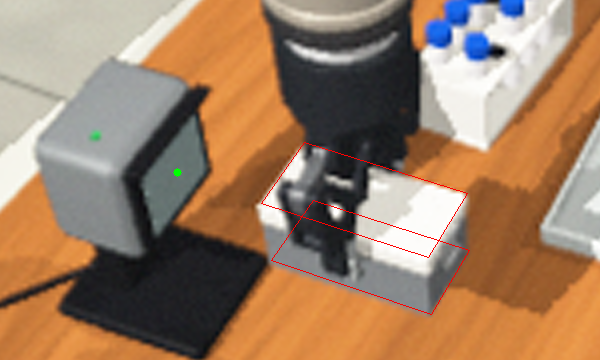

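The predicted box lies on the held case to within about 3 mm, and the window-centre dot sits on the window's middle. Handing in.

```bash
python3 -c "
from bench import bot
print(bot.finish_job())"
```

```text
the job is handed in; nothing more can be done
None
```

I handed the job in at 33.8 s with the rattling case (A, the leftmost on the mat) held upright in front of the reader. The two silent cases (B and C) stand released and upright in the tray. The job reports no verdict, so what follows rests on my own checks.

**Finding the rattler:** I tilted all three cases end to end by ±0.4 rad while lifted, A label end first and then clip end. The figures are the change in wrist moment between tilting one way and the other, in N m:

| Case | Tilt | Measured | Expected if tight | Expected if loose |
|---|---|---|---|---|
| C | ±0.1 rad | about 0.37 | 0.37 | 0.29 |
| B | ±0.04 rad | 0.13 | 0.13 | 0.03 |
| A | ±0.1 rad | 0.24 | 0.34 | 0.24 |

A also gave one knock-like reading.

**Checks that disagreed:**
- A's ±0.04 rad reading (0.07) fell between tight (0.13) and loose (0.03).
- My first, unsettled readings on C looked loose, because I had the sign of the ball's moment wrong and the arm had not settled. With the sign corrected, C is clearly tight.

**Final pose:** The label is about 80 mm from the window, centred and square to it as far as the cameras can tell. The overlay fits the held case to about 3 mm. In the last pictures the tray cases stood clear of each other, and the bystanders in view had not moved.

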